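# Flip the staining station's status flag to green

### The job

The slides in the staining jar are done: turn the status flag of the station that holds the staining jar over its hinge from red to green, so that it lies fully flat on the far side with the green face up. Push the flag over gently with the fingertips, without gripping it, and finish clear of it. Leave the other station's flag, both vessels and everything else where they are.

Things in the scene. Friction and masses are not known exactly. Their poses are not given: they have to be found in the camera images.
- left_station: The left of two identical fixed stations side by side (left = larger y): a grey base plate 280 x 92 x 10 mm with a hinged flag and, behind it, a round place for one vessel. Origin: on the worktop straight below the hinge axis; x points from the hinge to the vessel's place (away from the robot, yaw within 0.25 rad), y along the hinge axis, z up. The base reaches from x = -85 to +195 mm
- left_flag_hinge (a point): Centre of the left flag's hinge axis, 85 mm above the worktop; axes as the station's. The flag hangs between two aluminium cheeks, 6 mm thick, 24 mm along x, centred 36 mm to either side of this point, tops rounded 12 mm above the axis. Rubber-topped rests stand under the flag's two end positions, 56 mm before and behind the hinge
- left_flag (a joint): Angle of the left flag (rad). 0: level towards the robot (station -x), red face (white bar) up; 1.57: upright; 3.14: level on the far side (station +x), green face (white disc) up; stops at 0 and 3.14. Starts at 0 to 0.3. The hinge is stiff (0.035 N m: a push of about 1 N), so the flag stays at any angle where it is left and must be pressed down the last part of the way
- left_flag_tip (a point): Middle of the free edge of the left flag, 66 mm from the hinge axis; it swings with the flag. The flag is a plate 58 mm wide and 6 mm thick, from 10 to 66 mm from the hinge axis
- left_flag_lever (a point): Outer end of the left flag's black thumb lever on the red side, 46 mm from the hinge axis. The lever stands square to the plate, directly over the hinge axis, 40 mm wide and 4 mm thick (6 mm bead at the end); a like one stands on the green side. At joint 0 this one points straight up; pushing it along station +x raises the flag. It swings with the flag
- left_station_place (a point): Centre of the vessel's place on the left station, 142 mm behind the hinge axis, on top of the 10 mm base plate, inside a low black rim (88 mm across, its top 15 mm above the worktop)
- right_station: The right of two identical fixed stations side by side (left = larger y): a grey base plate 280 x 92 x 10 mm with a hinged flag and, behind it, a round place for one vessel. Origin: on the worktop straight below the hinge axis; x points from the hinge to the vessel's place (away from the robot, yaw within 0.25 rad), y along the hinge axis, z up. The base reaches from x = -85 to +195 mm
- right_flag_hinge (a point): Centre of the right flag's hinge axis, 85 mm above the worktop; axes as the station's. The flag hangs between two aluminium cheeks, 6 mm thick, 24 mm along x, centred 36 mm to either side of this point, tops rounded 12 mm above the axis. Rubber-topped rests stand under the flag's two end positions, 56 mm before and behind the hinge
- right_flag (a joint): Angle of the right flag (rad). 0: level towards the robot (station -x), red face (white bar) up; 1.57: upright; 3.14: level on the far side (station +x), green face (white disc) up; stops at 0 and 3.14. Starts at 0 to 0.3. The hinge is stiff (0.035 N m: a push of about 1 N), so the flag stays at any angle where it is left and must be pressed down the last part of the way
- right_flag_tip (a point): Middle of the free edge of the right flag, 66 mm from the hinge axis; it swings with the flag. The flag is a plate 58 mm wide and 6 mm thick, from 10 to 66 mm from the hinge axis
- right_flag_lever (a point): Outer end of the right flag's black thumb lever on the red side, 46 mm from the hinge axis. The lever stands square to the plate, directly over the hinge axis, 40 mm wide and 4 mm thick (6 mm bead at the end); a like one stands on the green side. At joint 0 this one points straight up; pushing it along station +x raises the flag. It swings with the flag
- right_station_place (a point): Centre of the vessel's place on the right station, 142 mm behind the hinge axis, on top of the 10 mm base plate, inside a low black rim (88 mm across, its top 15 mm above the worktop)
- staining_jar: Loose staining jar, 52 mm across, 86 mm tall, clear with violet stain inside and a white screw lid; stands in the place of one of the stations, left or right. Origin: centre of its underside
- beaker: Loose empty clear beaker, 45 mm across, 58 mm tall; stands in the place of the other station. Origin: centre of its underside
- timer: Loose white laboratory timer, 58 x 62 x 20 mm, lying in front of the stations. Origin: centre of its underside
- white_bottle: Loose white reagent bottle with a blue cap, 33 mm across, 66 mm tall. Origin: centre of its underside
- marker_red: Loose red marker pen, 118 mm long, 13 mm thick, lying to the right of the microscope. Origin: centre of its underside
Mind the look-alikes: they are no part of the job. What is shaped like the staining_jar but blue is not meant.

How it is judged (in metres and radians):
At the end, for the whole second after the job is handed in: The flag of the station that holds the staining jar has been turned over to within 0.14 rad of its far stop (green face up) and is at rest; the other flag's edge is within 12 mm of where it was; staining jar and beaker stand within 20 mm of the centres of their places (((horizontal distance between staining_jar and left_station_place below 0.02 m and value of joint left_flag above 3 rad and velocity of joint left_flag below 0.1 rad/s and distance of right_flag_tip from where it was at the start of the episode below 0.012 m and horizontal distance between beaker and right_station_place below 0.02 m) or (horizontal distance between staining_jar and right_station_place below 0.02 m and value of joint right_flag above 3 rad and velocity of joint right_flag below 0.1 rad/s and distance of left_flag_tip from where it was at the start of the episode below 0.012 m and horizontal distance between beaker and left_station_place below 0.02 m))); the robot touches nothing.
It fails at once if the staining jar or the beaker is moved more than 15 mm (distance of any of staining_jar, beaker from where it was at the start of the episode above 0.015 m).
It fails at once if the timer, the white bottle or the red marker is moved more than 15 mm (distance of any of timer, white_bottle, marker_red from where it was at the start of the episode above 0.015 m).
It fails at once if the flag at the beaker's station is moved more than 12 mm at its edge ((horizontal distance between staining_jar and left_station_place below 0.04 m and distance of right_flag_tip from where it was at the start of the episode above 0.012 m) or (horizontal distance between staining_jar and right_station_place below 0.04 m and distance of left_flag_tip from where it was at the start of the episode above 0.012 m)).
It fails at once if a flag is gripped or pushed hard (over 25 N) (contact force between the fingers and left_flag above 25 N or contact force between the fingers and right_flag above 25 N).
It also fails if it takes over 48 s, if anything falls off the work surface, if the arm or the gripper's body presses on something with over 40 N, if the wrist force passes 120 N, or if a joint passes its speed limit or range.

### The arm

A 6-joint arm with a two-finger parallel gripper is mounted at the origin on a cart in front of the work surface, level with it; the furniture and walls round the work are solid. World frame = base frame: x ahead of the robot, y to its left, z up, the work surface at z = 0. Lengths are in m, angles in degrees, forces in N, time in s.
With the tool pointing down it reaches from about 0.35 to 0.875 m from the base axis. Payload 4.2 kg.
Tool frame: the origin (TCP) lies midway between the tips of the shut fingers; the grasp point (between the pads) lies 19 mm behind it; z points along the fingers, y is the line along which they close (so a half turn about z gives the same grasp; the last joint's range is limited). The gripper opens to 87 mm and grips with 3 to 60 N. Pads are 19 mm wide; open, the fingers measure 117 mm over their backs; the gripper's body (75 mm by 190 mm) begins 51 mm behind the grasp point.
Start: joints at [86.837, 22.042, 0.453, 0, -68.411, -14.817], TCP at [0.193, 0.594, 0.223] pointing down, gripper open.
Joint ranges: [-179.83, 179.83], [-69.29, 118.12], [-61.27, 80.66], [-181.25, 117.63], [-171.15, -9.14], [-177.46, 177.46]. Speed limits (degrees/s): [159.86, 159.86, 180, 180, 180, 180].

### API

Orientations are given as a 3x3 rotation matrix whose columns are the frame's x, y, z axes.
In Python, from station import r, cams gives the robot as it stands.
- The arm moves only by the tool play_rows, never from a script. Its argument "commands" is text: rows parted by semicolons, each of 6 numbers parted by spaces: the shift along the world's x, y, z normalised to -1 to 1, where 1 is 30 mm, then the turn, a rotation vector about the world's x, y, z normalised to -1 to 1, where 1 is 0.15 rad. A call has 1 to 20 rows; each row shifts and turns the commanded pose from where the row before left it; what a row does not reach is not made up. A row lasts 1/10 s, in which the tool goes at most 50 mm and 8.59 degrees, less where a joint would pass 70% of its speed; a pose out of reach is approached as far as the arm can. A call with a number of a shift or a turn outside -1 to 1 is refused whole. A call with a gripper value outside its range is refused whole. "grip" is the finger opening in mm, from 0 to 87, set as the call begins (left out, the last holds). The fingers move at their own pace and stop on an object; the grip force is fixed at half the most. Time passes only in rows, so rows that do not move let the fingers close. It gives the time, the measured TCP pose, the force, the opening and the grip force at its end, in the units of the state.
- r.sense(): the state, without advancing time (a new reading comes with each control period).
- cams.capture(name): name is "scene" or "top" or "wrist"; returns (picture, depth): 384x512x3 uint8, blue, green, red; 384x512 float32, m along the optical axis (not along the pixel's ray), 0 where there is no reading.
- cams.camera_info(name): a dict with "mtx" (3x3 intrinsics, pixels), "R" (3x3) and "t" (3): a world point X has camera coordinates R X + t. Camera axes: x right, y down, z forward; pixel columns grow to the right and rows downward; lengths in m; the calibration is good to about 2 mm. A picture is of the moment at which its call begins: read the wrist's pose just before it. camera_info takes no time and is no camera call; for the wrist camera it gives the pose at the moment of the call.
- r.finish_job(): hands the job in; it is judged then, once.
The state is a dict: "time_s": time; "joints": joint angles; "joint_velocities": joint speeds; "effort": joint torques, N m; "tcp_pos": TCP position; "ee_rot": TCP orientation; "wrist_force": force on the tool from outside, world axes, zero at the start; "moment": the same for the moment, N m; "gripper_width": opening from 0.0 (shut) to 1.0 (fully open); "gripper_force": force on a finger pad.
Only numpy, scipy, OpenCV 4.12 (cv2) and the standard library are available. Lean on these libraries where they do the work, as an engineer would, in place of code of your own. Each camera call takes 0.05 s, during which the arm holds its last target. There are 200 camera calls.

## Working session

There is one attempt and no reset: what is moved stays moved. The work goes in short steps, Python scripts to look and compute and a tool call to move; the robot and the scene stay as the last step left them, time stands still between calls to the robot, and variables do not carry over. Pictures are saved under pics/ and viewed, at most 10 in all, crops included, and the job is handed in when it is done.

Besides the shell and the picture viewer there is one more tool, called after ">>>" by a JSON object that holds its "fn" and its "kwargs", one argument or row to a line. play_rows: Moves the arm, as the interface text tells. Scaled input: -1 to 1 covers 30 mm each way for a shift and 0.15 rad each way for a turn. Its arguments: {"type":"object","properties":{"commands":{"type":"string"},"grip":{"type":"number"}},"required":["commands"]}

```bash
mkdir -p pics; cat > h.py <<'E'
import numpy as np, cv2
from station import r, cams
def grab(n,tag):
    i=cams.camera_info(n); p,d=cams.capture(n); cv2.imwrite(f'pics/{tag}.png',p); np.savez(f'{tag}.npz',p=p,d=d,K=i['mtx'],R=i['R'],t=i['t'])
def cloud(tag):
    z=np.load(tag+'.npz'); d=z['d']; v,u=np.indices(d.shape); 
    c=np.stack([u,v,np.ones_like(u)],-1)@np.linalg.inv(z['K']).T*d[...,None]
    return (c-z['t'])@z['R'], d>0, z['p']
E
python3 - <<'E'
from h import *
grab('top','top0');grab('scene','sc0')
a=cv2.imread('pics/top0.png');b=cv2.imread('pics/sc0.png')
cv2.imwrite('pics/top0b.png',cv2.resize(a,(768,576)))
cv2.imwrite('pics/sc0b.png',cv2.resize(b,(768,576)))
for n in ('top','scene'):
    i=cams.camera_info(n); print(n,-i['R'].T@i['t'])
print(r.sense()['ee_rot'],r.sense()['time_s'])
E
```

```text
top [ 0.32696181 -0.00143367  1.33175608]
scene [-0.26381081 -0.73662375  0.58988786]
[[ 9.51115701e-01 -3.08834353e-01 -5.15348887e-04]
 [-3.08834775e-01 -9.51113953e-01 -1.82477541e-03]
 [ 7.33978172e-05  1.89473020e-03 -9.99998202e-01]] 0.1
```

View pics/top0b.png

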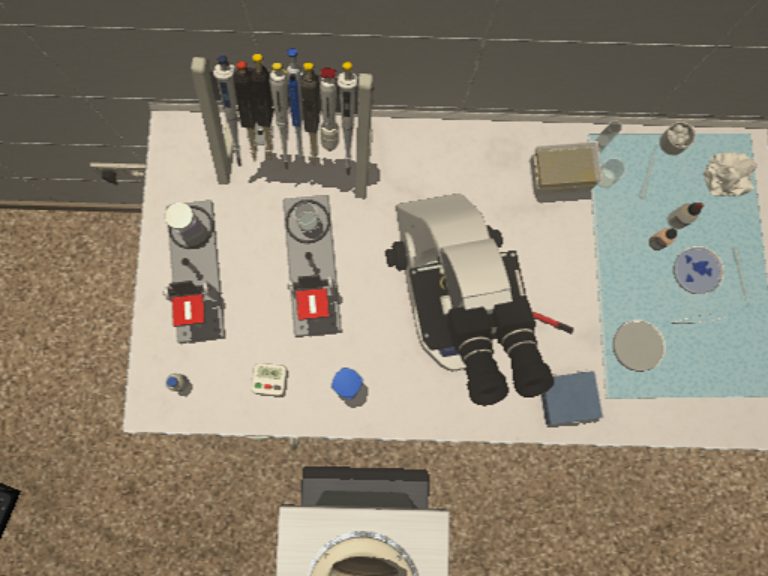

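View pics/sc0b.png

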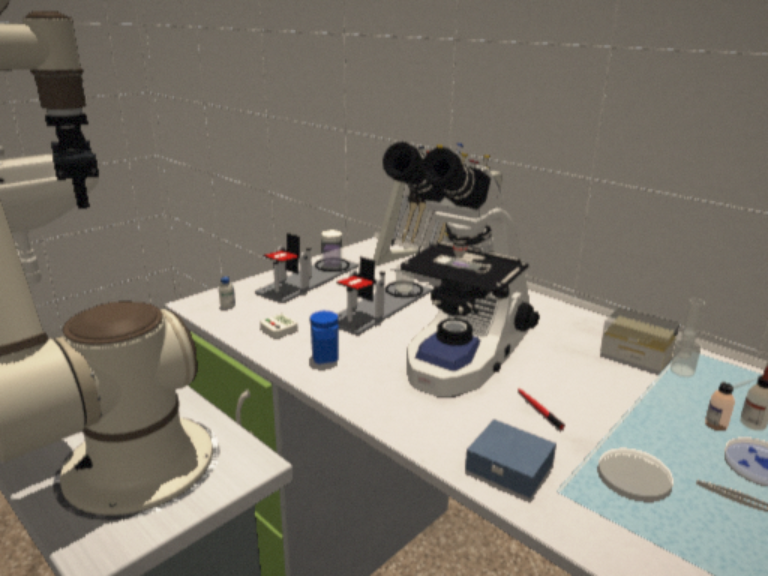

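The staining jar (white lid) stands in the left station at top-view (182,220), and the beaker stands in the right one at (307,218). The left red flag is at (188,310) with its lever end near (186,263). Next I measure the left station.

```bash
python3 - <<'E'
from h import *
P,ok,im=cloud('top0'); im=im.astype(int)
v,u=np.indices(ok.shape); U=u*1.5;V=v*1.5
for nm,lo,hi in (('L',145,240),('R',270,350)):
    box=(U>lo)&(U<hi)&(V>190)&(V<350)&ok
    b=box&(P[...,2]>.004)&(P[...,2]<.015)
    rc=cv2.minAreaRect((P[b][:,:2]*1000).astype(np.float32)); print(nm,'base',b.sum(),rc,cv2.boxPoints(rc).round().tolist())
    red=box&(im[...,2]>120)&(im[...,1]<70)&(im[...,0]<70)
    q=P[red]; rr=cv2.minAreaRect((q[:,:2]*1000).astype(np.float32))
    A=np.c_[q[:,:2],np.ones(len(q))]; k=np.linalg.lstsq(A,q[:,2],rcond=None)[0]
    print(' red',len(q),q.mean(0).round(4),rr,'slope',k.round(3),'z',np.percentile(q[:,2],[2,50,98]).round(4))
    lev=box&(P[...,2]>.1)&(V>245)&(V<300)
    q=P[lev]; print(' lever',len(q),q.mean(0).round(4),np.percentile(q,[2,98],axis=0).round(4).tolist())
    j=box&(V<250)&(P[...,2]>.03); q=P[j]; print(' vessel',q.mean(0).round(3),np.percentile(q,[2,98],axis=0).round(3).tolist())
c=im[125:235,85:240].astype(np.uint8); cv2.imwrite('pics/c0.png',cv2.resize(c,None,fx=5,fy=5,interpolation=cv2.INTER_CUBIC))
s=cv2.imread('pics/sc0.png')[140:230,140:290]; cv2.imwrite('pics/c1.png',cv2.resize(s,None,fx=5,fy=5,interpolation=cv2.INTER_CUBIC))
E
```

```text
L base 2104 ((594.9255981445312, 355.860107421875), (326.56854248046875, 186.99453735351562), 3.564108371734619) [[426.0, 439.0], [438.0, 252.0], [764.0, 273.0], [752.0, 459.0]]
 red 313 [0.5016 0.3324 0.0934] ((501.4190368652344, 335.47235107421875), (53.689292907714844, 61.65589141845703), 9.209206581115723) slope [-0.113 -0.023  0.158] z [0.0868 0.0937 0.099 ]
 lever 83 [0.5409 0.3379 0.12  ] [[0.5356, 0.3188, 0.1009], [0.5477, 0.358, 0.135]]
 vessel [0.672 0.356 0.086] [[0.65, 0.333, 0.037], [0.7, 0.383, 0.102]]
R base 2161 ((602.451171875, 121.21770477294922), (322.2572326660156, 156.44187927246094), 2.0085196495056152) [[439.0, 194.0], [444.0, 37.0], [766.0, 49.0], [761.0, 205.0]]
 red 312 [0.5196 0.1063 0.0925] ((521.3239135742188, 108.47178649902344), (56.973262786865234, 60.310359954833984), 8.207056999206543) slope [-0.112 -0.045  0.156] z [0.0867 0.0925 0.0986]
 lever 71 [0.559  0.1116 0.1217] [[0.5539, 0.0921, 0.1012], [0.5654, 0.1392, 0.1344]]
 vessel [0.698 0.13  0.054] [[0.676, 0.108, 0.031], [0.719, 0.15, 0.073]]
```

View pics/c0.png

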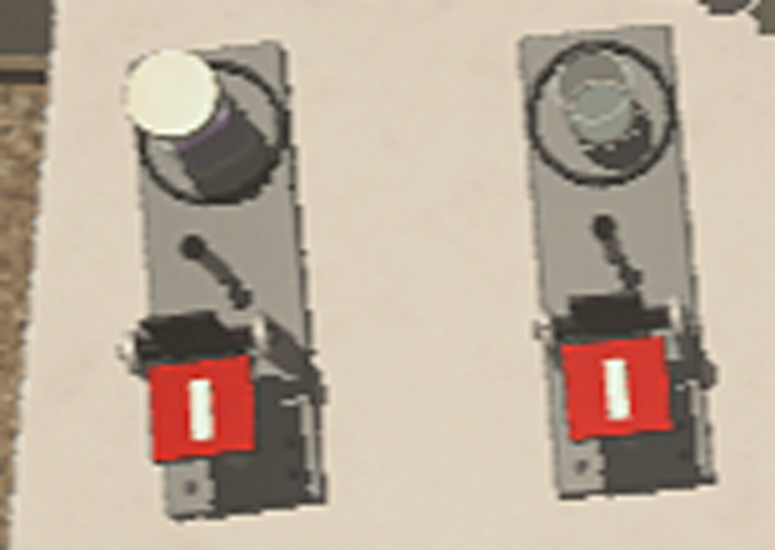

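View pics/c1.png

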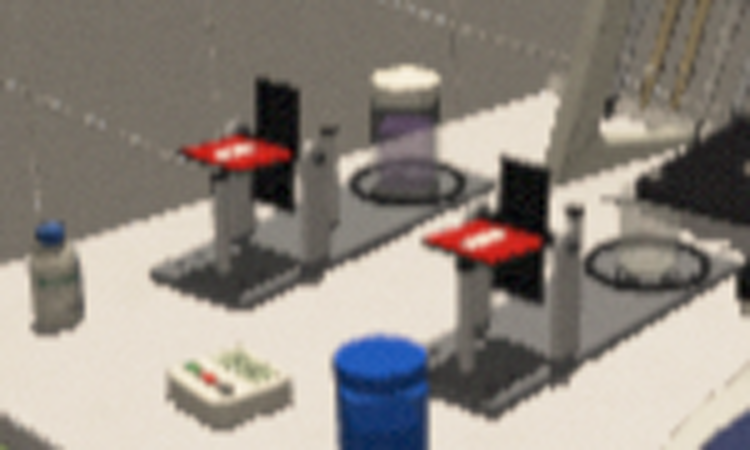

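```bash
python3 - <<'E'
from h import *
z=np.load('top0.npz');K,R,t=z['K'],z['R'],z['t']; C=-R.T@t
def pt(c,h):
    d=R.T@np.linalg.inv(K)@np.array([c[0]/5+85,c[1]/5+125,1]); return (C+d*(h-C[2])/d[2])
for n,c,h in [('nL',(172,518),.01),('nR',(325,500),.01),('fR',(283,40),.01),('rimL',(138,132),.015),('rimR',(290,125),.015),('rimB',(218,202),.015),('rimT',(212,62),.015),('cheekL',(130,350),.097),('cheekR',(262,332),.097),
 ('redNL',(155,460),.097),('redNR',(255,447),.097),('redFL',(148,366),.09),('redFR',(250,354),.09),('levL',(140,322),.131),('levR',(253,320),.131),('lid',(172,93),.096)]: print(n,pt(c,h).round(4))
E
```

```text
nL [0.4468 0.3668 0.01  ]
nR [0.4598 0.279  0.01  ]
fR [0.7364 0.3226 0.01  ]
rimL [0.6754 0.4035 0.015 ]
rimR [0.6824 0.3136 0.015 ]
rimB [0.6341 0.3528 0.015 ]
rimT [0.7199 0.3628 0.015 ]
cheekL [0.5304 0.3727 0.097 ]
cheekR [0.5425 0.3012 0.097 ]
redNL [0.4702 0.3542 0.097 ]
redNR [0.4789 0.3005 0.097 ]
redFL [0.5229 0.3642 0.09  ]
redFR [0.5313 0.3087 0.09  ]
levL [0.5401 0.3583 0.131 ]
levR [0.543  0.2981 0.131 ]
lid [0.677  0.3614 0.096 ]
```

>>> {"fn": "play_rows", "kwargs": {
  "commands": "0.5 -0.4 0 0 0 0.2;0.95 -0.8 -0.1 0 0 0.3;0.95 -0.8 -0.1 0 0 0.3;0.95 -0.8 -0.1 0 0 0.3;0.95 -0.8 -0.1 0 0 0.3;0.95 -0.8 -0.1 0 0 0.3;0.95 -0.8 -0.1 0 0 0.3;0.95 -0.8 -0.1 0 0 0.3;0.95 -0.8 -0.1 0 0 0.3;0.95 -0.8 -0.1 0 0 0.3;0.95 -0.8 -0.1 0 0 0.23;0.47 -0.33 -0.1 0 0 0;0 0 0 0 0 0;0 0 0 0 0 0;0 0 0 0 0 0",
  "grip": 0
}}

```text
time_s: 1.6
tcp_pos: [0.5063, 0.3333, 0.1895]
ee_rot: [[0.988, 0.156, -0.0], [0.156, -0.988, 0.0], [-0.0, -0.0, -1.0]]
wrist_force: [0.9, -0.2, 0.4]
gripper_width: 0.008
gripper_force: 0.0
```

>>> {"fn": "play_rows", "kwargs": {
  "commands": "0 0 -0.6 0 0 0;0 0 -0.7 0 0 0;0 0 -0.7 0 0 0;0 0 -0.48 0 0 0;0 0 0 0 0 0;0.165 0.026 0 0 0 0;0.165 0.026 0 0 0 0;0.165 0.026 0 0 0 0;0.165 0.026 0 0 0 0;0.165 0.026 0 0 0 0;0.165 0.026 0 0 0 0;0.165 0.026 0 0 0 0;0.165 0.026 0 0 0 0;0 0 0 0 0 0"
}}

```text
time_s: 3.0
tcp_pos: [0.5473, 0.3387, 0.1149]
ee_rot: [[0.988, 0.155, 0.0], [0.155, -0.988, -0.0], [0.0, 0.0, -1.0]]
wrist_force: [0.5, -0.5, 0.3]
gripper_width: 0.008
gripper_force: 0.1
```

```bash
python3 - <<'E'
from h import *
grab('scene','sc1'); grab('top','top1')
s=cv2.imread('pics/sc1.png')[110:230,140:290]; t=cv2.imread('pics/top1.png')[125:245,85:235]
cv2.imwrite('pics/c2.png',np.hstack([cv2.resize(x,(400,320),interpolation=cv2.INTER_CUBIC) for x in (s,t)]))
E
```

```text
(no output)
```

View pics/c2.png

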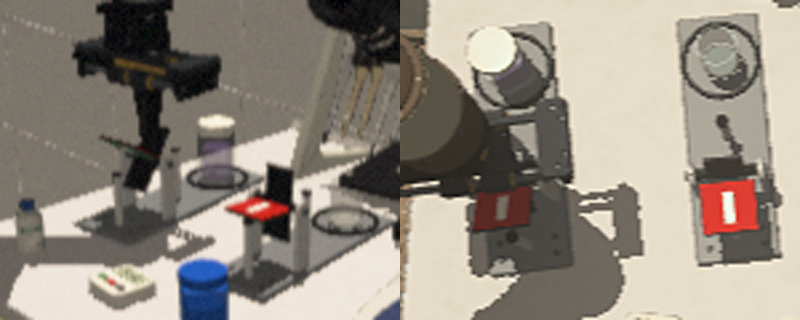

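The lever push works: the left flag has tilted up about 30°, and the right flag is untouched. I'll continue forward and down.

>>> {"fn": "play_rows", "kwargs": {
  "commands": "0.165 0.026 0 0 0 0;0.165 0.026 0 0 0 0;0.165 0.026 0 0 0 0;0.033 0.005 -0.13 0 0 0;0.033 0.005 -0.13 0 0 0;0.033 0.005 -0.13 0 0 0;0.033 0.005 -0.13 0 0 0;0.033 0.005 -0.12 0 0 0;0 0 0 0 0 0;0 0 0 0 0 0"
}}

```text
time_s: 4.1
tcp_pos: [0.5661, 0.3417, 0.0955]
ee_rot: [[0.988, 0.155, -0.001], [0.155, -0.988, -0.001], [-0.001, 0.0, -1.0]]
wrist_force: [-0.0, -0.2, -0.1]
gripper_width: 0.003
gripper_force: 0.0
```

>>> {"fn": "play_rows", "kwargs": {
  "commands": "0 0 0.4 0 0 0;0 0 0.8 0 0 0;0 0 0.8 0 0 0;0 0 0.8 0 0 0;0 0 0.8 0 0 0;-0.4 -0.063 0 0 0 0;-0.8 -0.126 0 0 0 0;-0.8 -0.126 0 0 0 0;-0.8 -0.126 0 0 0 0;-0.7 -0.11 0 0 0 0;0 0 0 0 0 0;0 0 0 0 0 0"
}}

```text
time_s: 5.3
tcp_pos: [0.4616, 0.3258, 0.2053]
ee_rot: [[0.988, 0.156, 0.002], [0.156, -0.988, 0.001], [0.002, -0.001, -1.0]]
wrist_force: [0.4, -0.2, -0.1]
gripper_width: 0.003
gripper_force: 0.0
```

```bash
python3 - <<'E'
from h import *
grab('scene','sc2'); grab('top','top2')
s=cv2.imread('pics/sc2.png')[110:230,140:290]; t=cv2.imread('pics/top2.png')[125:245,85:235]
cv2.imwrite('pics/c3.png',np.hstack([cv2.resize(x,(400,320),interpolation=cv2.INTER_CUBIC) for x in (s,t)]))
E
```

```text
(no output)
```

View pics/c3.png

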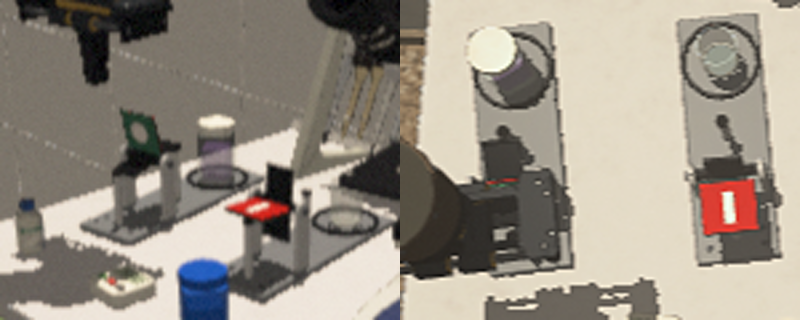

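The left flag is now about 70–75° up with its green face toward the robot. Next I push from the robot side near the top.

>>> {"fn": "play_rows", "kwargs": {
  "commands": "0 0 -0.6 0 0 0;0 0 -0.9 0 0 0;0 0 -0.7 0 0 0;0 0 -0.37 0 0 0;0.4 0.063 0 0 0 0;0.6 0.094 0 0 0 0;0.32 0.05 0 0 0 0;0.165 0.026 0 0 0 0;0.165 0.026 0 0 0 0;0.165 0.026 0 0 0 0;0.165 0.026 0 0 0 0;0.165 0.026 0 0 0 0;0.165 0.026 0 0 0 0;0.165 0.026 0 0 0 0;0.165 0.026 0 0 0 0;0.165 0.026 0 0 0 0;0.165 0.026 0 0 0 0;0.165 0.026 0 0 0 0;0.165 0.026 0 0 0 0;0 0 0 0 0 0"
}}

```text
time_s: 7.4
tcp_pos: [0.5613, 0.3411, 0.1268]
ee_rot: [[0.988, 0.155, 0.001], [0.155, -0.988, 0.0], [0.001, -0.0, -1.0]]
wrist_force: [0.1, -0.2, 0.4]
gripper_width: 0.01
gripper_force: 0.0
```

>>> {"fn": "play_rows", "kwargs": {
  "commands": "0.165 0.026 0 0 0 0;0.05 0.008 -0.15 0 0 0;0.05 0.008 -0.15 0 0 0;0.05 0.008 -0.15 0 0 0;0.05 0.008 -0.15 0 0 0;0.05 0.008 -0.15 0 0 0;0.05 0.008 -0.15 0 0 0;0.05 0.008 -0.15 0 0 0;0.05 0.008 -0.13 0 0 0;0 0 0 0 0 0;0 0 0 0 0 0"
}}

```text
time_s: 8.5
tcp_pos: [0.5773, 0.3435, 0.0912]
ee_rot: [[0.988, 0.155, -0.0], [0.155, -0.988, -0.0], [-0.0, 0.0, -1.0]]
wrist_force: [-0.2, -0.0, -0.2]
gripper_width: 0.006
gripper_force: 0.0
```

Now I press down slowly to the stop.

>>> {"fn": "play_rows", "kwargs": {
  "commands": "0.1 0.016 -0.03 0 0 0;0.1 0.016 -0.03 0 0 0;0 0 -0.03 0 0 0;0 0 0 0 0 0"
}}

```text
time_s: 8.9
tcp_pos: [0.5836, 0.3446, 0.0887]
ee_rot: [[0.988, 0.155, 0.0], [0.155, -0.988, 0.0], [0.0, -0.0, -1.0]]
wrist_force: [-0.6, 0.6, 0.5]
gripper_width: 0.004
gripper_force: 0.1
```

>>> {"fn": "play_rows", "kwargs": {
  "commands": "0 0 -0.03 0 0 0;0 0 0 0 0 0;0 0 -0.02 0 0 0;0 0 0 0 0 0"
}}

```text
time_s: 9.3
tcp_pos: [0.5836, 0.3447, 0.0883]
ee_rot: [[0.988, 0.155, 0.001], [0.155, -0.988, 0.0], [0.001, -0.0, -1.0]]
wrist_force: [-0.8, -1.5, 5.5]
gripper_width: 0.005
gripper_force: 2.5
```

The 5.5 N reaction shows the flag is on its rest. I'll retreat straight up and check.

>>> {"fn": "play_rows", "kwargs": {
  "commands": "0 0 0.2 0 0 0;0 0 0.7 0 0 0;0 0 0.9 0 0 0;0 0 0.9 0 0 0;0 0 0.9 0 0 0;-0.5 -0.08 0.5 0 0 0;-0.9 -0.14 0 0 0 0;-0.9 -0.14 0 0 0 0;-0.9 -0.14 0 0 0 0;-0.9 -0.14 0 0 0 0;-0.9 0.2 0 0 0 0;-0.5 0.2 0 0 0 0;0 0 0 0 0 0;0 0 0 0 0 0"
}}

```text
time_s: 10.7
tcp_pos: [0.4183, 0.3376, 0.2104]
ee_rot: [[0.988, 0.156, 0.0], [0.156, -0.988, 0.0], [0.0, -0.0, -1.0]]
wrist_force: [1.3, 0.5, 0.6]
gripper_width: 0.005
gripper_force: 0.0
```

```bash
python3 - <<'E'
from h import *
grab('scene','sc3'); grab('top','top3')
s=cv2.imread('pics/sc3.png')[110:230,140:290]; t=cv2.imread('pics/top3.png')[125:245,85:235]
cv2.imwrite('pics/c4.png',np.hstack([cv2.resize(x,(400,320),interpolation=cv2.INTER_CUBIC) for x in (s,t)]))
P,ok,im=cloud('top3'); im=im.astype(int)
s=(P[...,:2]-[.5365,.3365])@np.array([[.988,-.1545],[.1545,.988]])
m=ok&(abs(s[...,0]-40)>0)&(s[...,0]>.02)&(s[...,0]<.064)&(abs(s[...,1])<.024)&(P[...,2]>.07)
print(m.sum(),np.polyfit(s[m][:,0],P[m][:,2],1))
E
```

```text
267 [-0.00548123  0.0891474 ]
```

View pics/c4.png

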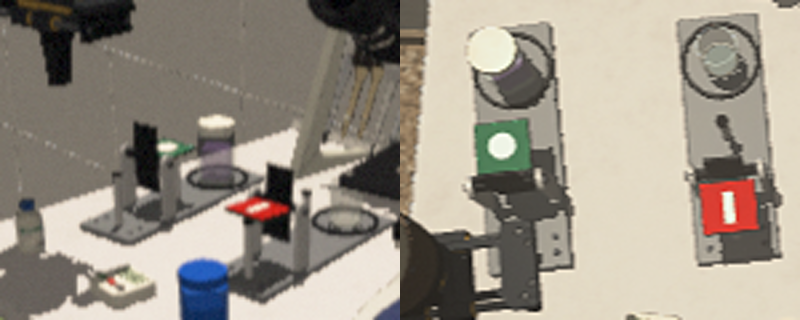

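The left flag lies green face up on the far side, and its measured slope is about -0.005, so it is level. The jar, the beaker and the right flag have not moved, and the gripper is clear.

```bash
python3 -c "
from station import r
print(r.finish_job())"
```

```text
the job is handed in; nothing more can be done
None
```

The staining jar was in the left station; its flag now lies flat on the far side with the green face up, the gripper is clear, the other flag and both vessels look unmoved, and the job is handed in (no verdict was returned).

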